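# Set the drawing slope on its spacer bar

## Robot

A 6-joint arm with a two-finger parallel gripper is mounted at the origin on the work surface. World frame = base frame: x ahead of the robot, y to its left, z up, the work surface at z = 0. Lengths are in mm, angles in rad, forces in N, time in s.
With the tool pointing down it reaches from about 275 to 975 mm from the base axis. Payload 8.4 kg.
Tool frame: the origin (TCP) lies where the fingers leave the gripper's body, on its centre line; the fingertips stand 88 mm ahead of it and the grasp point (between the pads) lies 69 mm ahead of it (env.hold_point_z is the x of the grasp point in the tool frame, in mm); x points along the fingers, z is the direction in which the jaws open and shut, and the axes are right-handed (so a half turn about x gives the same grasp; the last joint's range is limited). The gripper opens to 92 mm and grips with 3 to 60 N. Pads are 20 mm wide; open, the fingers measure 128 mm over their backs; the gripper's body (75 mm by 189 mm) begins 69 mm behind the grasp point.
Start: joints at [-1.105, 0.353, 1.633, -0, 1.155, -0.002], TCP at [281.827, -557.855, 302.683] pointing down, gripper open.
Joint ranges: [-2.63, 2.63], [-0.92, 2.1], [0.06, 2.66], [-1.3, 4.44], [0, 2.69], [-3.02, 3.02]. Speed limits (rad/s): [2.22, 2.22, 2.79, 3.14, 3.14, 3.14].

## Interface

Orientations are given as a unit quaternion [x, y, z, w].
In Python, from cell import env gives the robot as it stands. The module is installed in compiled form; this text tells all that it offers.
- The arm moves only by the shell command python3 -m jog 'ROWS'. ROWS is a JSON object of lists of equal length, an entry for each row: "claw": the closure, from 0 (fully open) to 1 (shut); "translation": the shift along the tool's x, y, z in m, a list of three; "yaw": the turn about the tool's x in rad. In form: {"claw": [claw, ...], "translation": [[tx, ty, tz], ...], "yaw": [yaw, ...]}. A call has 1 to 10 rows; each row is the pose to reach, as a shift and turn from the pose commanded when the call began, along the tool's axes at that moment; what a row does not reach only later rows make up. A row lasts 1/10 s, in which the tool goes at most 50 mm and 8.59 degrees, less where a joint would pass 70% of its speed; a pose out of reach is approached as far as the arm can. A call with a gripper value outside its range is refused whole. The fingers move at their own pace and stop on an object; the grip force is fixed at half the most. Time passes only in rows, so rows that repeat a pose let the fingers close. It gives the time, the measured TCP pose, the force and the opening at its end, in the units of the state.
- env.observe(): the state, without advancing time (a new reading comes with each control period).
- env.grab_frame(name): name is "side" or "top" or "wrist"; returns a dict with "img" (400x640x3 uint8, red, green, blue), "K" (3x3 intrinsics, pixels), "k1" (the pictures are not rectified: a ray, as slopes to the right and down, at radius r is drawn at 1 + k1 r^2 times it, then the intrinsics apply), "rvec" (rotation vector, rad) and "tvec" (3), from world to camera coordinates, as OpenCV has them. Camera axes: x right, y down, z forward; pixel columns grow to the right and rows downward; lengths in mm; the calibration is good to about 2 mm. A picture is of the moment at which its call begins. There is no depth.
- env.sign_off(): hands the job in, once; it reports no verdict.
The state is a dict: "clock": time; "joint_pos": joint angles; "qvel": joint speeds; "joint_torque": joint torques, N m; "tcp_pos": TCP position; "ee_rot": TCP orientation; "contact_force": force on the tool from outside, world axes, zero at the start; "ft_torque": the same for the moment, N m; "grip_width": finger opening in mm.
Only numpy, scipy, OpenCV 4.12 (cv2) and the standard library are available. Lean on these libraries where they do the work, as an engineer would, in place of code of your own. Each camera call takes 0.05 s, during which the arm holds its last target. There are 200 camera calls.

## Task

Set the little tilting drawing slope on the desk to its middle angle: raise its board, slide the middle-height one of the three wooden spacer bars, lying flat and lengthwise, under the raised edge and between the guides on the base until its end is fully home against the stop, then lower the board until its round steel crossbar rests on the bar. Leave the other two bars where they lie.

Things in the scene. Friction and masses are not known exactly. Their poses are not given: they have to be found in the camera images.
- stand: Slope's fixed grey base, 265 x 150 x 12 mm. Origin on the desk under mid hinge; x to the board's free edge (away from the robot), z up. Spans x -25 to 240 mm. On top, at y = 0, a channel along x between dark steel guides 8 mm high: 42 mm wide from x = 130 to 205, flaring to 53 at 236 (the mouth, at +x), closed at x = 130 by a stop 14 mm high.
- board (a joint): Board's tilt, rad: 0 level, grows as the free edge rises, limit 0.6; starts at 0 to 0.08. Stiff friction hinge: the board (0.35 kg) stays where it is left; at the crossbar it takes about 6 N to raise, 2 N to push down. Board 160 mm wide, 10 mm thick, reaching 205 mm from the hinge axis, underside 6 mm above the plane of hinge and crossbar axes.
- hinge (a point): Middle of the hinge axis, 32 mm above the desk; the axis is parallel to the stand's y.
- crossbar_right (a point): On the axis of the steel crossbar, 22 mm from its right (stand's -y) end: a round bar, 16 mm diameter, 250 mm long, under the board near its free edge, parallel to the hinge axis, 190 mm from it, sticking out 45 mm past the board each side. Can be pinched here from above to lift or lower the board in an arc about the hinge. 32 to 47 mm high at the start.
- crossbar_left (a point): The same point on the left-hand (stand's +y) end of the crossbar.
- home (a point): Point on the base's top (12 mm above the desk, 210 mm from the hinge axis along the stand's x, mid channel) where the centre of a bar's underside lies when the bar is fully home: inner end at the stop, outer end 50 mm past the end of the base. Axes as the stand's.
- bar_middle: The spacer bar to use: wood, 160 long (its x) x 36 wide (its y) x 45 mm high, about 170 g. Origin at the centre of its underside; both ends are alike. With it home the crossbar lies on it with its axis 65 mm above the desk and the board stands at 0.175 rad (10 degrees).
- bar_low: Spacer bar like it but 30 mm high; leave it alone. Origin at the centre of its underside, x along its length.
- bar_high: Spacer bar like it but 60 mm high; leave it alone. Origin at the centre of its underside, x along its length.
Not all that is in view belongs to the job. What is shaped like the bar_middle but blue, green or pink is not meant.

How it is judged (in metres and radians):
On the way, in this order (a step that is already met when the one before it is completed fails the run):
1. the board is raised enough for the middle bar to pass under (value of joint board above 0.19 rad), for 0.1 s.
2. the middle bar lies in the channel, fully home (x of bar_middle in the frame of home between -0.006 and 0.006 m and y of bar_middle in the frame of home between -0.006 and 0.006 m and z of bar_middle in the frame of home below 0.004 m), for 0.1 s.
At the end, for the whole second after the job is handed in: The middle bar lies flat in the channel, at rest, its underside centre within 6 mm of the home point along and across the channel and 3 mm in height, in line with the base within 0.1 rad; the board is down on it, at 0.175 rad within 0.012; the other two bars are within 30 mm of where they started (x of bar_middle in the frame of home between -0.006 and 0.006 m and y of bar_middle in the frame of home between -0.006 and 0.006 m and z of bar_middle in the frame of home between -0.003 and 0.003 m and angle between the x axis of bar_middle and the x axis of stand, either way round below 0.1 rad and angle between bar_middle's own z axis and vertical below 0.05 rad and value of joint board between 0.163 and 0.187 rad and linear speed of bar_middle below 0.01 m/s and distance of each of bar_low, bar_high from where it was at the start of the episode below 0.03 m); the robot touches nothing.
It fails at once if one of the other two bars is moved more than 30 mm (distance of any of bar_low, bar_high from where it was at the start of the episode above 0.03 m).
It also fails if it takes over 51 s, if anything falls off the work surface, if the arm or the gripper's body presses on something with over 40 N, if the wrist force passes 120 N, or if a joint passes its speed limit or range.

## Working session

There is one attempt and no reset: what is moved stays moved. The work goes in short steps, Python scripts to look and compute and a shell command to move; the robot and the scene stay as the last step left them, time stands still between calls to the robot, and variables do not carry over. Pictures are saved under pics/ and viewed, about 8 in all and at most 12, crops included, and the job is handed in when it is done.

```bash
mkdir -p pics; cat > h.py <<'E'
import numpy as np, cv2
from cell import env
from scipy.spatial.transform import Rotation as R
def grab(n):
    f=env.grab_frame(n); return f
def save(f,name,crop=None,scale=1):
    im=f["img"][:,:,::-1]
    if crop: im=im[crop[1]:crop[3],crop[0]:crop[2]]
    if scale!=1: im=cv2.resize(im,None,fx=scale,fy=scale,interpolation=cv2.INTER_CUBIC)
    cv2.imwrite("pics/"+name,im)
def ray(f,px):
    K=np.array(f["K"],float); k1=float(f["k1"])
    px=np.atleast_2d(np.array(px,float))
    d=np.c_[(px[:,0]-K[0,2])/K[0,0],(px[:,1]-K[1,2])/K[1,1]]
    u=d.copy()
    for _ in range(20):
        u=d/(1+k1*(u**2).sum(1,keepdims=True))
    Rm=cv2.Rodrigues(np.array(f["rvec"],float))[0]; t=np.array(f["tvec"],float).ravel()
    return -Rm.T@t,(Rm.T@np.c_[u,np.ones(len(u))].T).T
def onplane(f,px,z):
    c,d=ray(f,px); return c+d*((z-c[2])/d[:,2])[:,None]
def proj(f,P):
    Rm=cv2.Rodrigues(np.array(f["rvec"],float))[0]; t=np.array(f["tvec"],float).ravel()
    q=(Rm@np.atleast_2d(np.array(P,float)).T).T+t; u=q[:,:2]/q[:,2:]
    u=u*(1+float(f["k1"])*(u**2).sum(1,keepdims=True)); K=np.array(f["K"],float)
    return np.c_[u[:,0]*K[0,0]+K[0,2],u[:,1]*K[1,1]+K[1,2]]
E
python3 - <<'E'
from h import *
for n in("top","side"):
    f=grab(n); save(f,n+"0.png"); np.save(n+"0.npy",f,allow_pickle=True)
    print(n,ray(f,[320,200]),f["k1"])
print(env.observe())
E
```

```text
top (array([ 337.64183504,  -80.84501111, 1623.61592644]), array([[ 0.11421108,  0.00432418, -0.99349268]])) -0.05037414749610847
side (array([ 146.84809771,  788.59767428, 1007.21484677]), array([[ 0.28546373, -0.66167724, -0.69357456]])) 0.0553064687566435
{'clock': 0.1, 'joint_pos': array([-1.10540481e+00,  3.53551980e-01,  1.63401958e+00, -2.03947501e-05,
        1.15518972e+00, -2.39214104e-03]), 'qvel': array([-0.0004181 , -0.00174468, -0.00027398, -0.00022367,  0.00109444,
       -0.00063464]), 'joint_torque': array([-1.23998045e-03, -5.94908452e+01, -3.34929872e+01,  7.00587546e-02,
        1.83500274e-02, -3.86033349e-06]), 'tcp_pos': array([ 281.67680258, -557.57487965,  302.07270445]), 'ee_rot': array([ 0.3707125 ,  0.60262474, -0.37028905,  0.60191501]), 'contact_force': array([-0.43448818, -0.69853256,  1.01448879]), 'ft_torque': array([ 0.03875811, -0.0250759 , -0.02427182]), 'grip_width': 91.98487519673176}
```

View pics/top0.png

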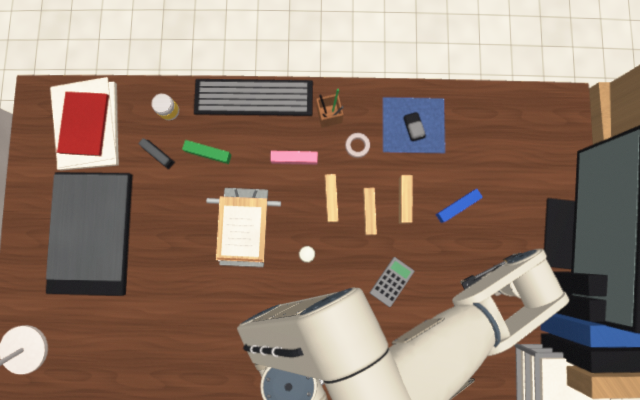

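View pics/side0.png

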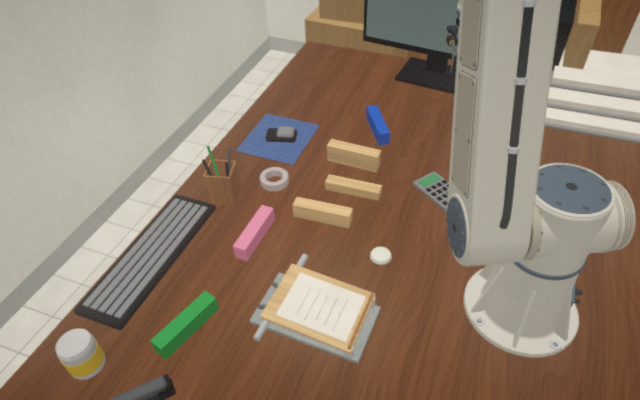

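Candidates, as (top px / side px):
- Wooden bar A: (331,198) / (322,212).
- Wooden bar B: (370,211) / (353,187), looks lowest.
- Wooden bar C: (406,199) / (354,155), looks tallest.
- Decoys: pink (294,157), green (206,151), blue (460,206).

A looks like the middle bar. The slope is at (242,228), with crossbar ends at (208,201) and (279,203). I'll measure the heights next.

```bash
python3 - <<'E'
from h import *
T=np.load("top0.npy",allow_pickle=True).item();S=np.load("side0.npy",allow_pickle=True).item()
def masks(f):
    hsv=cv2.cvtColor(f["img"],cv2.COLOR_RGB2HSV)
    m=cv2.inRange(hsv,(12,60,140),(28,200,255))
    return cv2.findContours(m,cv2.RETR_EXTERNAL,cv2.CHAIN_APPROX_NONE)[0]
for n,f in(("top",T),("side",S)):
    for c in masks(f):
        a=cv2.contourArea(c)
        if a>250: 
            r=cv2.minAreaRect(c); print(n,a,np.round(r[0],1),np.round(r[1],1),round(r[2],1))
            if n=="top" and a<1500:
                for z in (30,45,60):
                    b=onplane(f,cv2.boxPoints(r),z); print(z,np.round(b[:,:2]).tolist(), [round(float(np.linalg.norm(b[i,:2]-b[i-1,:2]))) for i in(1,2)])
a=cv2.resize(T["img"][170:275,195:425,::-1],None,fx=3.4,fy=3.4,interpolation=cv2.INTER_CUBIC)
b=cv2.resize(S["img"][130:360,240:400,::-1],None,fx=2.4,fy=2.4,interpolation=cv2.INTER_CUBIC)[:, :]
cv2.imwrite("pics/c1.png",a);cv2.imwrite("pics/c2.png",b)
E
```

```text
top 1020.5 [614.5 387. ] [22. 49.] 90.0
30 [[-59.0, -987.0], [-61.0, -1160.0], [-134.0, -1157.0], [-131.0, -985.0]] [173, 73]
45 [[-55.0, -979.0], [-57.0, -1150.0], [-129.0, -1147.0], [-127.0, -977.0]] [171, 72]
60 [[-52.0, -970.0], [-54.0, -1140.0], [-125.0, -1137.0], [-122.0, -968.0]] [169, 71]
top 2998.0 [241.2 229. ] [49.  64.4] 2.9
top 515.0 [369.8 210.5] [47.5 12.1] 87.5
30 [[568.0, -219.0], [570.0, -261.0], [408.0, -268.0], [406.0, -227.0]] [42, 162]
45 [[565.0, -218.0], [568.0, -259.0], [408.0, -266.0], [405.0, -226.0]] [41, 161]
60 [[563.0, -217.0], [566.0, -257.0], [407.0, -265.0], [405.0, -224.0]] [41, 159]
top 527.5 [406. 198.] [48. 12.] 90.0
30 [[615.0, -347.0], [616.0, -389.0], [450.0, -387.0], [450.0, -347.0]] [41, 165]
45 [[612.0, -345.0], [613.0, -386.0], [449.0, -385.0], [449.0, -344.0]] [41, 164]
60 [[610.0, -342.0], [610.0, -383.0], [448.0, -382.0], [448.0, -342.0]] [41, 162]
top 519.0 [331.3 197.2] [48.3 12.3] 86.6
30 [[613.0, -85.0], [616.0, -127.0], [451.0, -139.0], [448.0, -97.0]] [42, 166]
45 [[610.0, -85.0], [613.0, -127.0], [450.0, -138.0], [446.0, -97.0]] [42, 164]
60 [[608.0, -85.0], [611.0, -127.0], [448.0, -138.0], [445.0, -97.0]] [41, 163]
top 493.0 [603.5 110.5] [57. 13.] 90.0
30 [[963.0, -1064.0], [965.0, -1113.0], [754.0, -1098.0], [753.0, -1050.0]] [49, 212]
45 [[957.0, -1054.0], [959.0, -1103.0], [750.0, -1088.0], [749.0, -1041.0]] [48, 210]
60 [[951.0, -1045.0], [953.0, -1093.0], [746.0, -1079.0], [745.0, -1031.0]] [48, 208]
side 430.5 [ 84.  362.5] [25.1 41.1] 62.2
side 5922.0 [317.7 305.1] [99.5 66.1] 22.1
side 1210.5 [321.6 211.6] [61.4 22.2] 11.3
side 868.5 [352.4 186.6] [57.9 17.1] 11.3
side 1178.0 [352.6 154.6] [56.2 23.7] 13.3
side 508.5 [588.9  12.1] [22.9 25.5] 3.4
side 382.5 [333.3  14.6] [29.7 57.1] 89.0
```

View pics/c1.png

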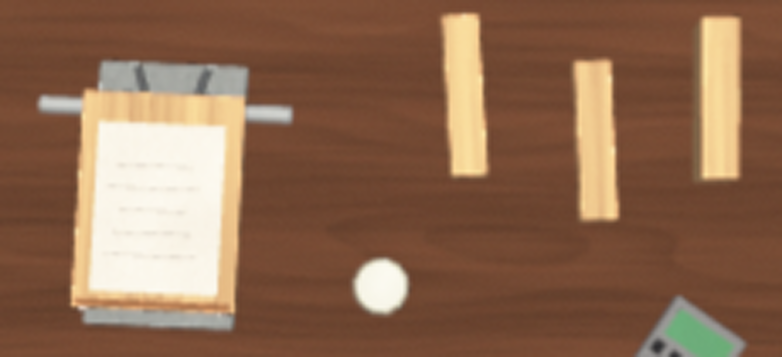

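View pics/c2.png

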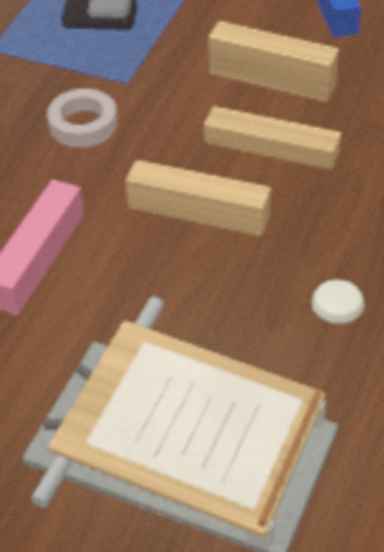

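The crops confirm it: A (top 331,198 / side 322,212) is of middle height, B is the low bar and C the high one. Now the stand pose.

```bash
python3 - <<'E'
from h import *
T=np.load("top0.npy",allow_pickle=True).item();S=np.load("side0.npy",allow_pickle=True).item()
c=lambda p:np.array(p,float)/3.4+[195,170]-0.35
b=onplane(T,c([[100,61],[248,67],[233,329],[83,322]]),12)
print("base",np.round(b,1).tolist())
d=(b[0]+b[1]-b[2]-b[3])[:2]; print("yaw",np.arctan2(d[1],d[0]), np.linalg.norm(d)/2)
e=b[1]-b[0];print("yaw2",np.arctan2(e[0],-e[1]),np.linalg.norm(e))
for z in(32,40,47): 
    x=onplane(T,c([[40,104],[292,115]]),z);print("cross",z,np.round(x,1).tolist(),np.linalg.norm(x[0]-x[1]))
cs=lambda p:np.array(p,float)/2.4+[240,130]-0.3
print(np.round(onplane(S,cs([[155,303],[41,495]]),40),1))
# side triangulate crossbar ends
ct,dt=ray(T,c([[40,104],[292,115]]));cc,dd=ray(S,cs([[41,495],[155,303]]))
for i in range(2):
    s=np.linalg.lstsq(np.c_[dt[i],-dd[i]],cc-ct,rcond=None)[0];print(ct+dt[i]*s[0],cc+dd[i]*s[1])
# bar A end corners on side view top face z=45 : (135,163)->far-left
print(np.round(onplane(S,cs([[137,163],[270,187],[127,178],[265,208]]),45),1))
print("hi top T",np.round(onplane(T,c([[442,15],[478,13],[487,175],[452,177]]),45),1))
print(R.from_quat(env.observe()["ee_rot"]).as_matrix().round(3))
E
```

```text
base [[561.0, 258.4, 12.0], [557.1, 107.6, 12.0], [293.4, 115.3, 12.0], [297.8, 265.4, 12.0]]
yaw -0.02787521568217498 263.59724420258686
yaw2 -0.02587099248063919 150.85408238149583
cross 32 [[513.9, 312.8, 32.0], [506.7, 59.9, 32.0]] 252.96484749926148
cross 40 [[513.0, 310.8, 40.0], [505.9, 59.2, 40.0]] 251.69336061202205
cross 47 [[512.3, 309.1, 47.0], [505.1, 58.6, 47.0]] 250.5808095856876
[[507.1  63.8  40. ]
 [515.2 304.6  40. ]]
[512.12963346 308.77414363  48.23241314] [512.06614129 308.75120917  48.21970873]
[506.3749476   59.64952727  35.13594394] [508.81322891  60.42445872  35.46348501]
[[ 606.1 -115.9   45. ]
 [ 450.9 -132.1   45. ]
 [ 606.9  -89.5   45. ]
 [ 445.2  -99.3   45. ]]
hi top T [[ 608.   -88.4   45. ]
 [ 610.6 -124.3   45. ]
 [ 448.7 -135.1   45. ]
 [ 446.2 -100.6   45. ]]
[[-0.001  0.893  0.451]
 [ 0.001  0.451 -0.893]
 [-1.    -0.    -0.001]]
```

Poses found:
- **Stand:** hinge about (320,190), yaw −0.028.
- **Right crossbar end:** about (507,81).
- **Middle bar:** centre about (529,−112), yaw +0.067.

I'm moving over the right crossbar end first.

```bash
cat >> h.py <<'E'
def go(xyz,jaw=None):
    "tool shift (m) and yaw to bring the TCP to world xyz (mm), jaw axis heading jaw (mod pi)"
    o=env.observe(); M=R.from_quat(o["ee_rot"]).as_matrix()
    t=M.T@(np.array(xyz,float)-o["tcp_pos"])/1000
    a=np.arctan2(M[1,2],M[0,2]); y=0
    if jaw is not None: y=-((jaw-a+np.pi/2)%np.pi-np.pi/2)
    print("shift",t.round(4),"yaw",round(y,3),"| tcp",o["tcp_pos"].round(1),"F",o["contact_force"].round(1),"w",round(o["grip_width"],1),"t",round(o["clock"],2),"q",o["joint_pos"].round(2))
E
python3 -m jog '{"claw":[0,0,0,0,0,0,0,0,0,0],"translation":[[0,0.490,-0.469],[0,0.490,-0.469],[0,0.490,-0.469],[0,0.490,-0.469],[0,0.490,-0.469],[0,0.490,-0.469],[0,0.490,-0.469],[0,0.490,-0.469],[0,0.490,-0.469],[0,0.490,-0.469]],"yaw":[-1.075,-1.075,-1.075,-1.075,-1.075,-1.075,-1.075,-1.075,-1.075,-1.075]}'
python3 -c "
from h import *
go([507,81.4,200],-0.028)"
```

```text
clock: 1.1
tcp_pos: [448.5, -84.4, 302.7]
ee_rot: [0.01, 0.707, -0.01, 0.707]
contact_force: [0.9, -1.0, 0.1]
grip_width: 91.9
shift [0.1027 0.1674 0.0538] yaw -0.0 | tcp [448.5 -84.4 302.7] F [ 0.9 -1.   0.1] w 91.9 t 1.1 q [-0.19  0.09  1.98 -0.    1.08 -0.16]
```

```bash
python3 -m jog '{"claw":[0,0,0,0,0,0],"translation":[[0.103,0.166,0.054],[0.103,0.166,0.054],[0.103,0.166,0.054],[0.103,0.166,0.054],[0.103,0.166,0.054],[0.103,0.166,0.054]],"yaw":[0,0,0,0,0,0]}'
python3 - <<'E'
from h import *
go([507,81.4,112],-0.028)
f=grab("wrist");save(f,"w1.png");np.save("w1.npy",f,allow_pickle=True)
print(proj(f,[[506.9,81.4,40],[509.9,184.4,40]]).round())
E
```

```text
clock: 1.7
tcp_pos: [506.4, 78.8, 198.7]
ee_rot: [0.009, 0.708, -0.009, 0.706]
contact_force: [0.3, -0.2, -0.6]
grip_width: 91.9
shift [0.0867 0.0027 0.0007] yaw 0.002 | tcp [506.4  78.8 198.7] F [ 0.3 -0.2 -0.6] w 91.9 t 1.7 q [ 0.15  0.31  1.96 -0.    0.87  0.18]
[[320. 207.]
 [320.  71.]]
```

View pics/w1.png

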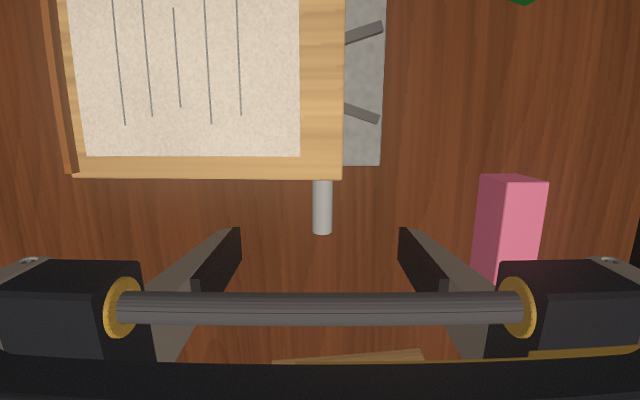

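Wrist view: the crossbar end is at (322,235), centred between the fingers as predicted. The edge of pink block is clear to the right at (515,200). I'll descend and pinch.

```bash
python3 -m jog '{"claw":[0,0,0,1,1,1,1,1,1,1],"translation":[[0.045,0.003,0.001],[0.087,0.003,0.001],[0.087,0.003,0.001],[0.087,0.003,0.001],[0.087,0.003,0.001],[0.087,0.003,0.001],[0.087,0.003,0.001],[0.087,0.003,0.001],[0.087,0.003,0.001],[0.087,0.003,0.001]],"yaw":[0,0,0,0,0,0,0,0,0,0]}'
python3 - <<'E'
from h import *
go([507,81.4,112],-0.028)
E
```

```text
clock: 2.75
tcp_pos: [508.0, 81.1, 112.8]
ee_rot: [0.01, 0.707, -0.01, 0.707]
contact_force: [0.3, -0.3, -0.2]
grip_width: 38.2
shift [ 0.0008  0.0003 -0.001 ] yaw 0.0 | tcp [508.   81.1 112.8] F [ 0.3 -0.3 -0.2] w 38.2 t 2.75 q [0.16 0.45 2.01 0.   0.68 0.18]
```

```bash
python3 -m jog '{"claw":[1,1,1,1,1,1],"translation":[[0,0,0],[0,0,0],[0,0,0],[0,0,0],[0,0,0],[0,0,0]],"yaw":[0,0,0,0,0,0]}'
python3 -m jog '{"claw":[1,1,1,1,1,1,1,1,1,1],"translation":[[-0.007,0,0],[-0.014,0,-0.001],[-0.021,0,-0.002],[-0.028,0,-0.0035],[-0.036,0,-0.005],[-0.044,0,-0.0075],[-0.052,0,-0.010],[-0.060,0,-0.013],[-0.060,0,-0.013],[-0.060,0,-0.013]],"yaw":[0,0,0,0,0,0,0,0,0,0]}'
```

```text
clock: 3.35
tcp_pos: [508.3, 81.0, 112.7]
ee_rot: [0.01, 0.707, -0.01, 0.707]
contact_force: [3.1, 0.4, -3.2]
grip_width: 15.0
clock: 4.35
tcp_pos: [495.8, 81.4, 173.7]
ee_rot: [0.01, 0.706, -0.01, 0.708]
contact_force: [4.9, -0.2, 3.3]
grip_width: 15.1
```

```bash
python3 -m jog '{"claw":[0,0,0,0,0,0,0,0,0,0],"translation":[[0,0,0],[0,0,0],[0,0,0],[0,0,0],[0,0,0],[-0.03,0,0],[-0.07,0,0],[-0.09,0,0],[-0.09,0,0],[-0.09,0,0]],"yaw":[0,0,0,0,0,0,0,0,0,0]}'
python3 - <<'E'
from h import *
go([573,-109,200],0.067+np.pi/2)
E
```

```text
clock: 5.35
tcp_pos: [494.9, 81.3, 262.5]
ee_rot: [0.01, 0.707, -0.01, 0.707]
contact_force: [0.2, -0.1, -0.4]
grip_width: 91.4
shift [ 0.0625 -0.1881  0.0834] yaw 1.476 | tcp [494.9  81.3 262.5] F [ 0.2 -0.1 -0.4] w 91.4 t 5.35 q [0.16 0.21 1.93 0.   1.   0.19]
```

```bash
python3 -m jog '{"claw":[0,0,0,0,0,0,0,0,0,0],"translation":[[0,-0.188,0.083],[0.063,-0.188,0.083],[0.063,-0.188,0.083],[0.063,-0.188,0.083],[0.063,-0.188,0.083],[0.063,-0.188,0.083],[0.063,-0.188,0.083],[0.063,-0.188,0.083],[0.063,-0.188,0.083],[0.063,-0.188,0.083]],"yaw":[1.476,1.476,1.476,1.476,1.476,1.476,1.476,1.476,1.476,1.476]}'
python3 - <<'E'
from h import *
f=grab("wrist");save(f,"w2.png");np.save("w2.npy",f,allow_pickle=True)
c,s=np.cos(.067),np.sin(.067)
print(proj(f,[[528.4+c*a-s*b,-112.1+s*a+c*b,45] for a,b in((80,18),(80,-18),(-80,18),(-80,-18))]).round())
go([573,-109,93],0.067+np.pi/2)
f=grab("side");save(f,"s2.png",(200,60,440,370),1.8)
E
```

```text
clock: 6.35
tcp_pos: [571.7, -108.7, 197.6]
ee_rot: [0.484, 0.516, -0.485, 0.514]
contact_force: [0.3, -0.5, 0.3]
grip_width: 91.8
[[296. 166.]
 [344. 166.]
 [300. 345.]
 [341. 345.]]
shift [0.1047 0.0016 0.0004] yaw -0.013 | tcp [ 571.7 -108.7  197.7] F [-0.1 -0.3 -0.1] w 91.8 t 6.4 q [-0.19  0.41  1.81  0.    0.92  1.33]
```

View pics/w2.png

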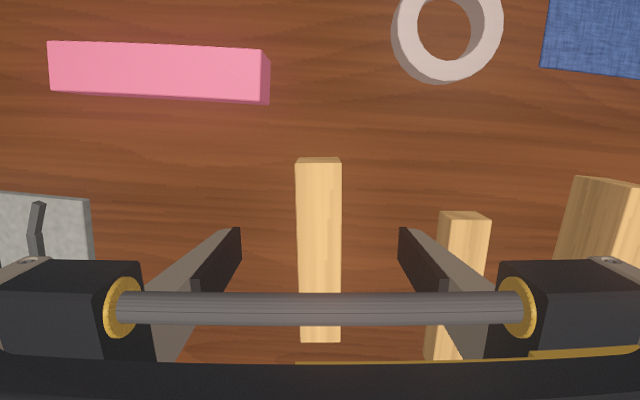

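View pics/s2.png

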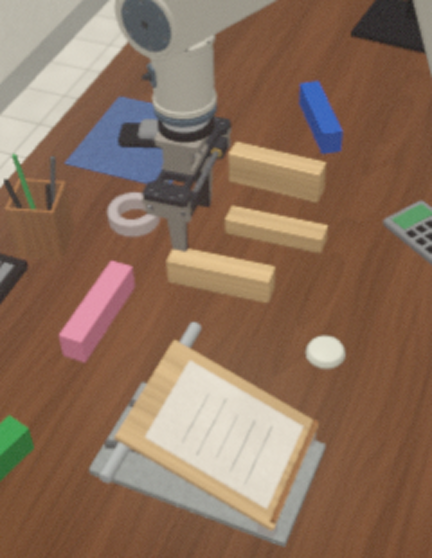

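The board stays up. The bar is centred between the fingers, with its far end at (319,161) and near end at (320,342), within 2 px of the prediction. Descending and gripping.

```bash
python3 -m jog '{"claw":[0,0,0,0,1,1,1,1,1,1],"translation":[[0.045,0.001,0],[0.09,0.001,0],[0.105,0.001,0],[0.105,0.001,0],[0.105,0.001,0],[0.105,0.001,0],[0.105,0.001,0],[0.105,0.001,0],[0.105,0.001,0],[0.105,0.001,0]],"yaw":[-0.013,-0.013,-0.013,-0.013,-0.013,-0.013,-0.013,-0.013,-0.013,-0.013]}'
python3 -m jog '{"claw":[1,1,1,1,1,1],"translation":[[0,0,0],[0,0,0],[0,0,0],[0,0,0],[-0.03,0,0],[-0.06,0,0]],"yaw":[0,0,0,0,0,0]}'
python3 - <<'E'
from h import *
c,s=np.cos(-.028),np.sin(-.028)
for L in (320,): go([319.9+c*L,189.7+s*L,150],-.028+np.pi/2)
E
```

```text
clock: 7.45
tcp_pos: [573.9, -108.9, 95.1]
ee_rot: [0.48, 0.519, -0.48, 0.52]
contact_force: [-0.0, 0.3, 0.4]
grip_width: 46.1
clock: 8.05
tcp_pos: [572.9, -108.7, 154.2]
ee_rot: [0.479, 0.52, -0.48, 0.519]
contact_force: [0.5, -0.0, 0.1]
grip_width: 36.1
shift [ 0.0042  0.0898 -0.2832] yaw 0.108 | tcp [ 572.9 -108.7  154.2] F [ 0.5 -0.   0.1] w 36.1 t 8.05 q [-0.19  0.47  1.84 -0.    0.84  1.3 ]
```

```bash
python3 -m jog '{"claw":[1,1,1,1,1,1,1,1,1,1],"translation":[[0,0.10,0],[0,0.16,-0.02],[0,0.16,-0.07],[0,0.16,-0.12],[0,0.16,-0.17],[0,0.16,-0.22],[0,0.16,-0.27],[0,0.16,-0.283],[0,0.16,-0.283],[0,0.16,-0.283]],"yaw":[0.108,0.108,0.108,0.108,0.108,0.108,0.108,0.108,0.108,0.108]}'
python3 - <<'E'
from h import *
c,s=np.cos(-.028),np.sin(-.028)
go([319.9+c*390,189.7+s*390,111],-.028+np.pi/2)
for n in("top","side","wrist"):
    f=grab(n);np.save(n+"3.npy",f,allow_pickle=True);save(f,n+"3.png")
    if n=="top": t=f
    if n=="side": sd=f
w=f
B=lambda L,y,z:[319.9+c*L-s*y,189.7+s*L+c*y,z]
pts=[B(255,18,102),B(255,-18,102),B(415,18,102),B(415,-18,102),B(240,75,12),B(240,-75,12)]
for n,f in(("top",t),("side",sd),("wrist",w)): print(n,proj(f,pts).round().tolist())
a=cv2.resize(t["img"][110:280,180:330,::-1],None,fx=3,fy=3,interpolation=cv2.INTER_CUBIC)
cv2.imwrite("pics/tw.png",np.hstack([a[:400],w["img"][:, 130:480,::-1]]) )
E
```

```text
clock: 9.05
tcp_pos: [710.2, 186.9, 154.0]
ee_rot: [-0.506, -0.494, 0.507, -0.493]
contact_force: [1.0, -1.4, -1.0]
grip_width: 35.8
shift [ 0.043  -0.0002  0.0081] yaw 0.002 | tcp [710.2 186.9 154. ] F [ 1.  -1.4 -1. ] w 35.8 t 9.05 q [ 0.26  0.66  1.48 -0.    1.    1.85]
top [[236.0, 180.0], [247.0, 180.0], [239.0, 132.0], [250.0, 132.0], [224.0, 187.0], [267.0, 189.0]]
side [[251.0, 274.0], [259.0, 262.0], [190.0, 253.0], [199.0, 243.0], [249.0, 319.0], [279.0, 271.0]]
wrist [[300.0, 474.0], [359.0, 473.0], [293.0, 222.0], [373.0, 222.0], [242.0, 379.0], [410.0, 378.0]]
```

View pics/tw.png

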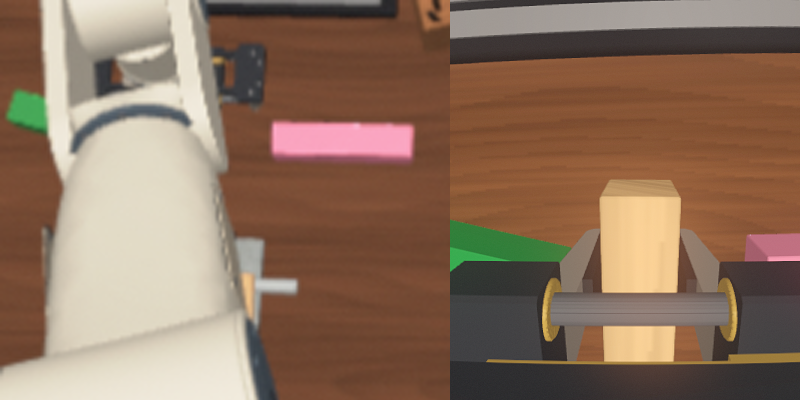

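```bash
python3 -m jog '{"claw":[1,1,1,1,1],"translation":[[0,0,0.008],[0.02,0,0.008],[0.043,0,0.008],[0.043,0,0.008],[0.043,0,0.008]],"yaw":[0,0,0,0,0]}'
python3 - <<'E'
from h import *
c,s=np.cos(-.028),np.sin(-.028)
go([319.9+c*330,189.7+s*330,109],-.028+np.pi/2)
f=grab("side");np.save("side4.npy",f,allow_pickle=True)
save(f,"s4.png",(150,190,390,370),3)
B=lambda L,y,z:[319.9+c*L-s*y,189.7+s*L+c*y,z]
q=lambda P:(np.array(proj(f,P))-[150,190])*3
print(q([B(264.5,18,60),B(264.5,-18,60),B(424.5,18,60),B(264.5,18,15),B(424.5,18,15)]).round().tolist(),q([B(240,75,12),B(240,-75,12),B(236,26,20),B(236,-26,20)]).round().tolist())
E
```

```text
clock: 9.7
tcp_pos: [710.5, 176.8, 111.7]
ee_rot: [-0.507, -0.493, 0.508, -0.492]
contact_force: [0.5, 0.6, -1.1]
grip_width: 35.6
shift [ 0.0027 -0.0608 -0.0019] yaw -0.001 | tcp [710.5 176.8 111.7] F [ 0.5  0.6 -1.1] w 35.6 t 9.7 q [ 0.24  0.71  1.5  -0.    0.93  1.84]
[[298.0, 282.0], [321.0, 248.0], [122.0, 221.0], [305.0, 317.0], [133.0, 256.0]] [[298.0, 387.0], [387.0, 242.0], [332.0, 333.0], [363.0, 282.0]]
```

View pics/s4.png

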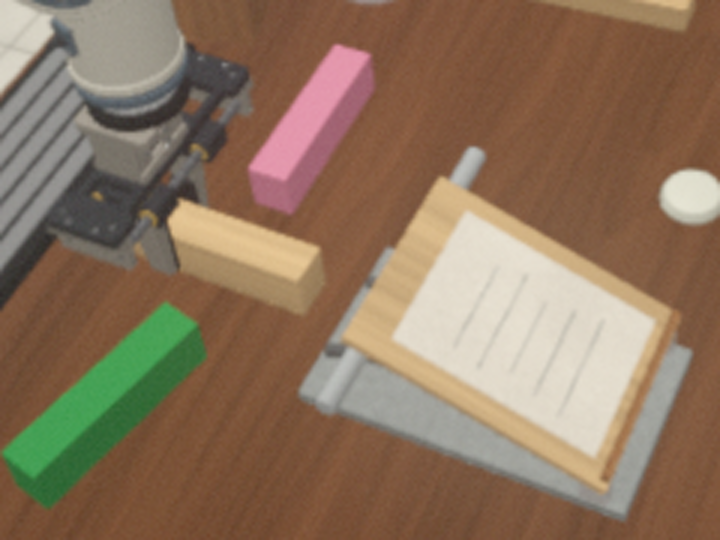

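The bar is level and in line with the channel: its inner top corner is at (302,277) in the crop, against (298,282) predicted. Sliding in.

```bash
python3 -m jog '{"claw":[1,1,1,1,1,1,1,1,1,1],"translation":[[0.001,-0.012,-0.002],[0.001,-0.024,-0.002],[0.001,-0.036,-0.002],[0.001,-0.048,-0.002],[0.001,-0.058,-0.002],[0.001,-0.068,-0.002],[0.001,-0.078,-0.002],[0.001,-0.088,-0.002],[0.001,-0.098,-0.002],[0.001,-0.098,-0.002]],"yaw":[0,0,0,0,0,0,0,0,0,0]}'
python3 - <<'E'
from h import *
c,s=np.cos(-.028),np.sin(-.028)
go([319.9+c*255.5,189.7+s*255.5,107],-.028+np.pi/2)
E
```

```text
clock: 10.75
tcp_pos: [611.0, 182.8, 110.5]
ee_rot: [-0.506, -0.493, 0.507, -0.493]
contact_force: [-0.1, -1.2, -1.1]
grip_width: 36.1
shift [ 0.0036 -0.0357  0.0012] yaw 0.0 | tcp [611.  182.8 110.5] F [-0.1 -1.2 -1.1] w 36.1 t 10.75 q [0.29 0.6  1.73 0.   0.81 1.89]
```

```bash
python3 -m jog '{"claw":[1,1,1,1,1,1,1,1],"translation":[[0.001,-0.004,0.001],[0.002,-0.010,0.001],[0.003,-0.016,0.001],[0.003,-0.022,0.001],[0.003,-0.026,0.001],[0.003,-0.030,0.001],[0.003,-0.032,0.001],[0.003,-0.032,0.001]],"yaw":[0,0,0,0,0,0,0,0]}'
python3 -c "
from h import *
go([0,0,0])"
python3 -m jog '{"claw":[1,1,1],"translation":[[0,-0.002,0],[0,-0.004,0],[0,-0.004,0]],"yaw":[0,0,0]}'
```

```text
clock: 11.55
tcp_pos: [580.3, 182.8, 107.8]
ee_rot: [-0.507, -0.493, 0.507, -0.493]
contact_force: [0.3, -0.3, -2.1]
grip_width: 35.5
shift [ 0.1078 -0.575   0.199 ] yaw 0 | tcp [580.3 182.8 107.8] F [ 0.3 -0.3 -2.1] w 35.5 t 11.55 q [0.3  0.57 1.8  0.   0.77 1.9 ]
clock: 11.85
tcp_pos: [576.3, 182.8, 107.6]
ee_rot: [-0.507, -0.493, 0.507, -0.493]
contact_force: [-0.9, 0.4, -1.6]
grip_width: 36.1
```

```bash
python3 -m jog '{"claw":[1,1,1,1],"translation":[[0.001,-0.001,0],[0.001,-0.002,0],[0.001,-0.003,0],[0.001,-0.003,0]],"yaw":[0,0,0,0]}'
python3 -m jog '{"claw":[1,1,1,1],"translation":[[0.001,-0.001,0],[0.001,-0.002,0],[0.001,-0.003,0],[0.001,-0.003,0]],"yaw":[0,0,0,0]}'
```

```text
clock: 12.25
tcp_pos: [574.6, 183.1, 107.2]
ee_rot: [0.508, 0.492, -0.506, 0.493]
contact_force: [4.9, 0.5, -1.3]
grip_width: 35.8
clock: 12.65
tcp_pos: [574.0, 183.5, 107.4]
ee_rot: [0.509, 0.492, -0.504, 0.495]
contact_force: [11.3, -1.5, 3.1]
grip_width: 35.7
```

Contact with the stop: 11 N, at the expected position. Releasing and backing up.

```bash
python3 -m jog '{"claw":[0,0,0,0,0,0,0,0,0,0],"translation":[[0,0,0],[0,0,0],[0,0.003,0],[0,0.003,0],[0,0.003,0],[-0.03,0.01,0],[-0.07,0.02,0],[-0.115,0.03,0],[-0.155,0.04,0],[-0.155,0.04,0]],"yaw":[0,0,0,0,0,0,0,0,0,0]}'
python3 - <<'E'
from h import *
f=grab("wrist");np.save("w5.npy",f,allow_pickle=True);save(f,"w5.png")
g=grab("side");save(g,"s5.png",(150,190,390,370),3)
c,s=np.cos(-.028),np.sin(-.028)
B=lambda L,y,z:[319.9+c*L-s*y,189.7+s*L+c*y,z]
P=[B(290,18,57),B(290,-18,57),B(240,75,12),B(240,-75,12),B(236,26.5,20),B(236,-26.5,20),B(240,18,57),B(240,-18,57)]
print(proj(f,P).round().tolist());print(((proj(g,P)-[150,190])*3).round().tolist())
go(B(178,-103,260),-.028)
E
```

```text
clock: 13.65
tcp_pos: [614.0, 182.6, 266.9]
ee_rot: [0.51, 0.491, -0.504, 0.495]
contact_force: [0.8, 0.3, 0.2]
grip_width: 91.8
[[302.0, 203.0], [340.0, 203.0], [256.0, 236.0], [386.0, 236.0], [297.0, 242.0], [344.0, 242.0], [303.0, 251.0], [339.0, 251.0]]
[[270.0, 275.0], [293.0, 240.0], [298.0, 387.0], [387.0, 242.0], [332.0, 333.0], [363.0, 282.0], [327.0, 295.0], [349.0, 260.0]]
shift [ 0.0011 -0.1128  0.1033] yaw 1.57 | tcp [610.7 181.8 261.3] F [-0.5  0.4 -1.1] w 92.1 t 13.75 q [0.29 0.41 1.65 0.   1.08 1.89]
```

View pics/w5.png

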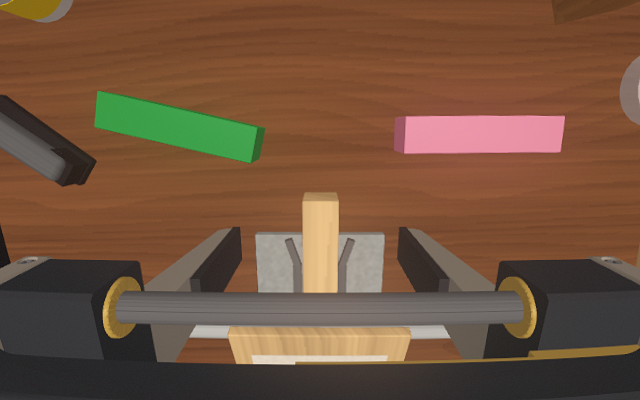

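View pics/s5.png

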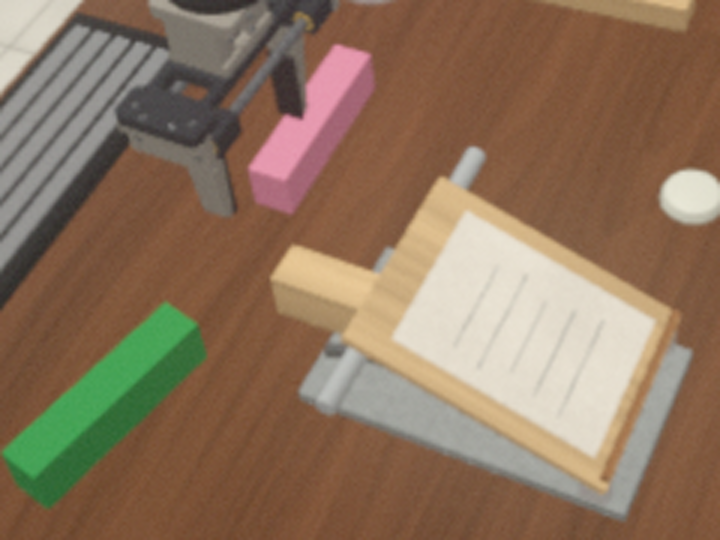

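The bar lies straight in the channel. Its outer end is at wrist (320,201) and side crop (273,280), and both agree with home relative to the base edge within about 1 mm. Back to the right crossbar end; I'm turning −1.57 to stay inside the last joint's range.

```bash
python3 -m jog '{"claw":[0,0,0,0,0,0,0,0,0,0],"translation":[[0,-0.02,0.05],[0,-0.05,0.1],[0,-0.113,0.103],[0,-0.113,0.103],[0,-0.113,0.103],[0,-0.113,0.103],[0,-0.113,0.103],[0,-0.113,0.103],[0,-0.113,0.103],[0,-0.113,0.103]],"yaw":[-1.572,-1.572,-1.572,-1.572,-1.572,-1.572,-1.572,-1.572,-1.572,-1.572]}'
python3 - <<'E'
from h import *
go([495.3,81.4,174],-.028)
E
```

```text
clock: 14.75
tcp_pos: [493.1, 81.9, 258.6]
ee_rot: [0.032, 0.708, -0.033, 0.705]
contact_force: [0.4, -0.3, -1.1]
grip_width: 92.0
shift [ 0.0846 -0.0003  0.0026] yaw -0.065 | tcp [493.1  81.9 258.6] F [ 0.4 -0.3 -1.1] w 92.0 t 14.75 q [0.16 0.21 1.94 0.   1.   0.25]
```

```bash
python3 -m jog '{"claw":[0,0,0,1,1,1,1,1,1,1],"translation":[[0.04,0,0.0025],[0.084,0,0.0025],[0.084,0,0.0025],[0.084,0,0.0025],[0.084,0,0.0025],[0.084,0,0.0025],[0.084,0,0.0025],[0.084,0,0.0025],[0.084,0,0.0025],[0.084,0,0.0025]],"yaw":[-0.065,-0.065,-0.065,-0.065,-0.065,-0.065,-0.065,-0.065,-0.065,-0.065]}'
python3 -m jog '{"claw":[1,1,1,1,1,1],"translation":[[0,0,0],[0,0,0],[0,0,0],[0,0,0],[0,0,0],[0,0,0]],"yaw":[0,0,0,0,0,0]}'
python3 -c "
from h import *
go([506,81,135],-.028)"
```

```text
clock: 15.75
tcp_pos: [497.2, 81.8, 176.9]
ee_rot: [0.012, 0.707, -0.012, 0.707]
contact_force: [0.3, -0.5, 0.2]
grip_width: 37.9
clock: 16.35
tcp_pos: [496.4, 81.8, 176.4]
ee_rot: [0.012, 0.708, -0.012, 0.706]
contact_force: [-5.1, -0.2, 0.2]
grip_width: 15.1
shift [ 0.0414 -0.0005  0.0097] yaw -0.006 | tcp [496.4  81.8 176.4] F [-5.1 -0.2  0.2] w 15.1 t 16.35 q [0.16 0.33 2.   0.   0.81 0.19]
```

```bash
python3 -m jog '{"claw":[1,1,1,1,1,1,1],"translation":[[0.006,0,0.002],[0.012,0,0.0043],[0.018,0,0.006],[0.024,0,0.0075],[0.028,0,0.0085],[0.031,0,0.009],[0.031,0,0.009]],"yaw":[0,0,0,0,0,0,0]}'
python3 -m jog '{"claw":[1,1,1],"translation":[[0.002,0,0.0004],[0.003,0,0.0006],[0.003,0,0.0006]],"yaw":[0,0,0]}'
python3 -m jog '{"claw":[1,1,1],"translation":[[0.002,0,0.0004],[0.003,0,0.0006],[0.003,0,0.0006]],"yaw":[0,0,0]}'
```

```text
clock: 17.05
tcp_pos: [505.5, 81.5, 145.1]
ee_rot: [0.012, 0.708, -0.012, 0.706]
contact_force: [-3.7, 0.7, -4.8]
grip_width: 15.1
clock: 17.35
tcp_pos: [505.9, 81.5, 143.0]
ee_rot: [0.012, 0.708, -0.012, 0.706]
contact_force: [-7.9, 1.0, 8.6]
grip_width: 15.0
clock: 17.65
tcp_pos: [506.1, 81.5, 142.0]
ee_rot: [0.012, 0.708, -0.012, 0.706]
contact_force: [-19.9, 1.0, 40.0]
grip_width: 15.0
```

Contact: Fz rose to 40 N at TCP z 142. That matches the crossbar resting on the bar. I'll relax the push, release and lift clear.

```bash
python3 -m jog '{"claw":[1,1,1],"translation":[[-0.0015,0,-0.0005],[-0.0025,0,-0.001],[-0.0025,0,-0.001]],"yaw":[0,0,0]}'
python3 -m jog '{"claw":[0,0,0,0,0,0,0,0,0,0],"translation":[[0,0,0],[0,0,0],[0,0,0],[0,0,0],[0,0,0],[0,0,0],[-0.04,0,0],[-0.08,0,0],[-0.12,0,0],[-0.12,0,0]],"yaw":[0,0,0,0,0,0,0,0,0,0]}'
python3 -m jog '{"claw":[0,0,0,0,0,0,0,0,0,0],"translation":[[0,-0.05,0],[0,-0.1,0],[0,-0.15,0],[0,-0.2,0],[0,-0.25,0],[0,-0.3,0],[0,-0.3,0],[0,-0.3,0],[0,-0.3,0],[0,-0.3,0]],"yaw":[0,0,0,0,0,0,0,0,0,0]}'
python3 - <<'E'
from h import *
f=grab("top");g=grab("side")
c,s=np.cos(-.028),np.sin(-.028)
B=lambda L,y,z:[319.9+c*L-s*y,189.7+s*L+c*y,z]
P=[B(290,18,57),B(290,-18,57),B(240,75,12),B(240,-75,12),B(187.1,125,65),B(187.1,-125,65)]
a=cv2.resize(f["img"][150:275,195:300,::-1],None,fx=3.2,fy=3.2,interpolation=cv2.INTER_CUBIC)
b=cv2.resize(g["img"][245:370,240:390,::-1],None,fx=3,fy=3,interpolation=cv2.INTER_CUBIC)
h=max(a.shape[0],b.shape[0]); p=lambda i:np.vstack([i,np.zeros((h-i.shape[0],i.shape[1],3),np.uint8)])
cv2.imwrite("pics/fin.png",np.hstack([p(a),p(b)]))
print(((proj(f,P)-[195,150])*3.2).round().tolist());print(((proj(g,P)-[240,245])*3+[336,0]).round().tolist())
go([0,0,0])
E
```

```text
clock: 17.95
tcp_pos: [505.8, 81.5, 142.5]
ee_rot: [0.012, 0.707, -0.012, 0.707]
contact_force: [-6.7, -0.0, 6.8]
grip_width: 15.3
clock: 18.95
tcp_pos: [508.9, 81.9, 267.3]
ee_rot: [0.013, 0.704, -0.012, 0.71]
contact_force: [0.3, -0.4, -0.5]
grip_width: 91.4
clock: 19.95
tcp_pos: [496.2, -217.0, 261.9]
ee_rot: [0.012, 0.707, -0.011, 0.707]
contact_force: [0.1, -0.2, 0.3]
grip_width: 91.9
[[142.0, 69.0], [176.0, 70.0], [93.0, 120.0], [232.0, 125.0], [32.0, 161.0], [271.0, 171.0]]
[[336.0, 110.0], [359.0, 75.0], [364.0, 222.0], [453.0, 77.0], [385.0, 262.0], [534.0, 10.0]]
shift [ 0.2622  0.201  -0.503 ] yaw 0 | tcp [ 496.3 -217.1  262.2] F [-0.6  0.4  0.1] w 91.7 t 20.05 q [-0.42  0.27  1.85  0.    1.02 -0.38]
```

View pics/fin.png

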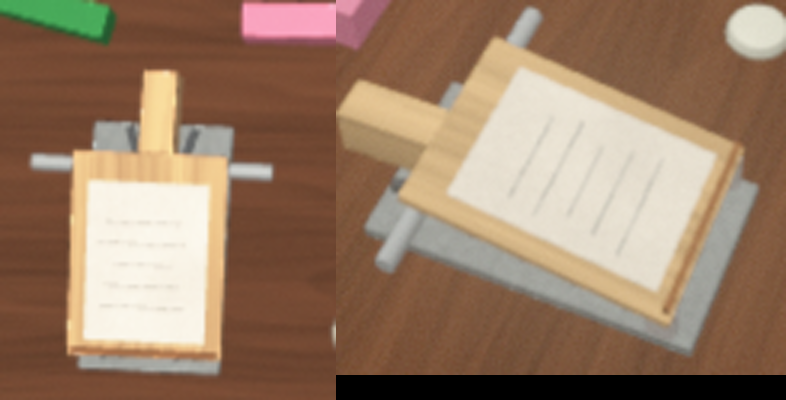

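The final view shows both crossbar ends in the top image on their predicted pixels, (32,161) and (271,171). The bar is in the channel and the gripper is clear. Handing in.

```bash
python3 -c "
from cell import env
print(env.sign_off())"
```

```text
the job is handed in; nothing more can be done
None
```

I set the slope to its middle angle and handed the job in at about 20 s of the 51 s allowed. I raised the board by the right end of the crossbar and slid the middle bar up to the stop. I then lowered the crossbar onto the bar and moved the gripper clear.

**Checks that agreed:**
- **Bar home:** the stop pushed back with 11 N where expected. The bar's outer end was about 1 mm from home in the wrist and side views.
- **Board down:** lowering met firm contact (40 N, eased to 7 N before release). In the last top view both crossbar ends sit where 0.175 rad puts them.
- **Robot clear:** the contact force reads about zero.

**Checks that were weaker:**
- **Board height:** in the side view the crossbar ends are a few millimetres off the prediction relative to the base. That is rougher than the tolerance of about 2 mm, so the board's height rests mainly on the contact force. The pinch also eased up about 0.5 mm before I released it.
- **Other two bars:** I never touched them and kept clear of them, but I did not measure their positions again at the end.

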